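# Tighten the gland nut between its guards

## Robot

A 6-joint arm with a two-finger parallel gripper is mounted at the origin on a cart in front of the work surface, level with it; the furniture and walls round the work are solid. World frame = base frame: x ahead of the robot, y to its left, z up, the work surface at z = 0. Lengths are in mm, angles in rad, forces in N, time in s.
With the tool pointing down it reaches from about 275 to 975 mm from the base axis. Payload 8.4 kg.
Tool frame: the origin (TCP) lies at the very end of the fingers, on their centre line; the grasp point (between the pads) lies 19 mm behind it; z points along the fingers, y is the direction in which the jaws open and shut (so a half turn about z gives the same grasp; the last joint's range is limited). The gripper opens to 92 mm and grips with 3 to 60 N. Pads are 20 mm wide; open, the fingers measure 128 mm over their backs; the gripper's body (75 mm by 189 mm) begins 69 mm behind the grasp point.
Start: joints at [1.134, 0.353, 1.633, -0, 1.155, -0.002], TCP at [263.267, 566.849, 214.583] pointing down, gripper open.
Joint ranges: [-2.63, 2.63], [-0.92, 2.1], [0.06, 2.66], [-1.3, 4.44], [0, 2.69], [-3.02, 3.02]. Speed limits (rad/s): [2.22, 2.22, 2.79, 3.14, 3.14, 3.14].

## Interface

Orientations are given as a rotation vector (axis times angle).
In Python, from plant import bot gives the robot as it stands.
- The arm moves only by the tool send_rows, never from a script. Its argument "motion" is a list of rows, each a list of 5 numbers: the finger opening in cm, from 0 to 9.19, then the shift along the tool's x, y, z in cm, then the turn about the tool's z in rad. A call has 1 to 5 rows; each row is the pose to reach, as a shift and turn from the pose commanded when the call began, along the tool's axes at that moment; what a row does not reach only later rows make up. A row lasts 1/8 s, in which the tool goes at most 62.5 mm and 10.7 degrees, less where a joint would pass 70% of its speed; a pose out of reach is approached as far as the arm can. A call with a gripper value outside its range is refused whole. The fingers move at their own pace and stop on an object; "newtons" is the grip in N (left out, the last holds). Time passes only in rows, so rows that repeat a pose let the fingers close. It gives the time, the measured TCP pose, the force and the opening at its end, in the units of the state.
- bot.get_state(): the state, without advancing time (a new reading comes with each control period).
- bot.snapshot(name): name is "side" or "top"; returns a dict with "pixels" (420x560x3 uint8, red, green, blue), "depth" (420x560 float32, mm along the optical axis (not along the pixel's ray), 0 where there is no reading), "fx", "fy", "cx", "cy" (pixels), "pose" (4x4, takes a point from camera to world coordinates). Camera axes: x right, y up, looking along -z (the intrinsics and any distortion apply to the point x, -y, -z); pixel columns grow to the right and rows downward; lengths in mm; the calibration is good to about 2 mm. A picture is of the moment at which its call begins.
- bot.hand_in(): hands the job in, once; it reports no verdict.
Trained networks look in a picture, given as the dict that the camera call returned (one of the last four; its "shot" number tells which), for a name from the list of things; names that differ only in an ending like _2 or _b are one class to them, and where a whole thing is asked for, a point or a joint stands for the part that bears it (a point fixed in the world has none). Each returns a list of dicts, best first, with "p" (0 to 1); they miss things now and then, are a little off and sometimes report something else, mostly with a low value. They report only what shows in the picture. A call takes as long as a camera call.
- bot.boxes_of(query, picture): "bbox" ([centre column, centre row, width, height] in pixels, round what is visible of it).
The state is a dict: "t": time; "qpos": joint angles; "qvel": joint speeds; "tau": joint torques, N m; "tool_pos": TCP position; "tcp_rot": TCP orientation; "wrist_force": force on the tool from outside, world axes, zero at the start; "ft_torque": the same for the moment, N m; "opening": finger opening in mm.
Only numpy, scipy, OpenCV 4.12 (cv2) and the standard library are available. Lean on these libraries where they do the work, as an engineer would, in place of code of your own. Each camera call takes 0.05 s, during which the arm holds its last target.

## Task

Tighten the hexagonal nut on the purge block with the cranked ring spanner, turning it clockwise (seen from above) until it comes up against its stop. The two guard plates leave room for only a short swing, so after the first stroke lift the spanner off, swing it back and seat it fully on the nut again; feel for the guards and the stop and do not strain against them, do not turn the nut with the fingers, and leave the other things alone. Finally lay the spanner flat on the worktop, clear of the block.

Things in the scene. Friction and masses are not known exactly. Their poses are not given: they have to be found in the camera images.
- block: Fixed purge block: aluminium base plate 150 x 180 x 12 mm (x, y, z), at its centre a round steel pedestal (56 mm wide on top) that carries the nut, behind it a steel manifold (x = 37 to 71 mm, y = -45 to 45 mm, top at 52 mm, port caps to 66 mm). Origin: underside, on the nut's vertical axis. z up; -x points to the open side, roughly towards the robot, where the handle swings.
- guard: Fixed pair of dark upright guard plates on the base plate, same origin and axes as the block. Each is 8 mm thick, stands radially from 45 to 78 mm from the nut's axis, up to z = 82 mm; they lie 59.5 degrees to either side of the block's -x. Between them the handle of the seated spanner can point up to 46 degrees to either side of -x.
- nut_seat (a point): Centre of the flat seat on the pedestal, on the nut's axis, 50 mm above the worktop; the underside of the seated spanner rests here. The nut on it: brass hexagon, 36 mm across flats, straight sides up to 8 mm above the seat, tapering to 14 mm; a 12 mm stud on its axis stands up to 19.5 mm above the seat.
- nut_corner (a point): One of the six corners of the nut, 20.8 mm from its axis and 8 mm above the seat; turns with the nut.
- nut (a joint): Angle of the nut (rad); grows clockwise seen from above (tightening). Starts between 0 and 0.5; hard stop at 1.95. It takes about 0.5 N m (4.5 N at the handle) to turn; it stays where it is left; 2 N m strains it. One corner points (38 degrees minus this angle) counterclockwise from the block's +x, seen from above, the others every 60 degrees from it.
- spanner: Loose steel cranked ring spanner, about 0.18 kg, 190 mm long, lying flat on the worktop. Origin: centre of the ring's underside; z up, handle along -x. Ring 14 mm high, 56 mm wide; its hexagonal through hole is 37.8 mm across flats with two corners on the spanner's x axis, so it fits the nut at every 60 degrees, with about 5.5 degrees of free turn either way before it drives.
- spanner_grip (a point): Place to grip the spanner's handle clear of the guards, on the bar's centre line, 112 mm from the ring's centre and 17 mm above the ring's underside. The straight bar is 12 mm wide (y) and 14 mm high (10 to 24 mm above the underside), from x = -28 to -150 mm; a round heel, 20 mm wide and 24 mm high from the underside, ends it at x = -148 to -168 mm.
- open_spanner: Bystander: thin flat open-ended spanner, 160 mm long and 5 mm thick, lying on the worktop to the right; not the tool for this nut. Origin: centre of its underside; lies along its y.
- beaker: Bystander: small open beaker, 45 mm wide, 56 mm high, standing on the right. Origin: centre of its underside.
- small_bottle: Bystander: clear bottle with a grey cap, 56 mm wide, 108 mm high, standing on the left. Origin: centre of its underside. Behind it and the other things tall instruments with overhanging fronts begin at about x = 0.56 m, except straight behind the block.

How it is judged:
By the outcome, as a careful person would: the job done as asked, in the order asked, and still so for the second after the job is handed in, with the robot touching nothing.
It also fails if it takes over 72 s, if anything falls off the work surface, if the arm or the gripper's body presses on something with over 40 N, if the wrist force passes 120 N, or if a joint passes its speed limit or range.

## Working session

There is one attempt and no reset: what is moved stays moved. The work goes in short steps, Python scripts to look and compute and a tool call to move; the robot and the scene stay as the last step left them, time stands still between calls to the robot, and variables do not carry over. Pictures are saved under pics/ and viewed, and the job is handed in when it is done.

Besides the shell and the picture viewer there is one more tool, called after "Call:" as name(argument=value, ...) on one line, values as JSON. send_rows: Moves the arm, as the interface text tells. Its arguments: {"type":"object","properties":{"motion":{"type":"array","items":{"type":"array","items":{"type":"number"}}},"newtons":{"type":"number"}},"required":["motion"]}

```bash
ls; mkdir -p pics
cat > h.py <<'E'
import numpy as np, cv2
from plant import bot
from scipy.spatial.transform import Rotation as R
def world(s):
    d=s["depth"]; h,w=d.shape
    u,v=np.meshgrid(np.arange(w),np.arange(h))
    x=(u-s["cx"])/s["fx"]*d; y=(v-s["cy"])/s["fy"]*d
    P=np.stack([x,-y,-d],-1); T=np.array(s["pose"])
    return P@T[:3,:3].T+T[:3,3]
def save(s,n,crop=None,z=1):
    im=s["pixels"][:,:,::-1]
    if crop: a,b,c,d=crop; im=im[b:d,a:c]
    im=cv2.resize(np.ascontiguousarray(im),None,fx=z,fy=z,interpolation=cv2.INTER_CUBIC)
    cv2.imwrite("pics/"+n,im)
E
python3 - <<'E'
from h import *
print(bot.get_state())
for n in("top","side"):
    s=bot.snapshot(n); save(s,n+"0.png"); np.savez(n+"0.npz",**{k:s[k] for k in("pixels","depth","fx","fy","cx","cy","pose")})
    print(n,[k for k in s], s["fx"],s["cx"],s["cy"],np.round(s["pose"],3).tolist())
    for q in("block","guard","nut","spanner","open_spanner","beaker","small_bottle","spanner_grip","nut_corner","nut_seat"):
        try: r=bot.boxes_of(q,s); print(q,[(np.round(a["bbox"],1).tolist(),round(a["p"],2)) for a in r[:3]])
        except Exception as e: print(q,e)
print(bot.get_state()["t"])
E
```

```text
pics
{'t': 0.0, 'qpos': array([ 1.13361093e+00,  3.53636593e-01,  1.63410485e+00, -4.42703021e-06,
        1.15518254e+00, -2.38881314e-03]), 'qvel': array([-0.00094828,  0.00031887,  0.00081691, -0.00199295, -0.00110667,
        0.00018752]), 'tau': array([ 9.79439574e-04, -5.93832886e+01, -3.34219122e+01,  6.99791405e-02,
        2.30891258e-02, -1.11251109e-04]), 'tool_pos': array([263.06038801, 566.42003604, 213.88343473]), 'tcp_rot': array([-6.77545122e-01, -3.06736597e+00,  2.04213754e-03]), 'wrist_force': array([-0.47318166, -0.25704221,  0.68766958]), 'ft_torque': array([0.021847  , 0.01560101, 0.0440631 ]), 'opening': 91.68433512349188}
top ['pixels', 'depth', 'fx', 'fy', 'cx', 'cy', 'pose', 'shot'] 381.78065332863406 284.5823954436288 216.43329111355447 [[0.008, 0.99, -0.139, 358.58], [-1.0, 0.007, -0.006, 6.122], [-0.005, 0.139, 0.99, 1144.912], [0.0, 0.0, 0.0, 1.0]]
block [([334.7, 204.0, 68.8, 57.4], 0.65)]
guard [([334.9, 214.1, 49.1, 20.0], 0.62)]
nut []
spanner [([212.1, 231.6, 57.5, 41.9], 0.81)]
open_spanner [([395.5, 260.9, 52.8, 10.7], 0.45)]
beaker [([399.4, 213.
[... 326 characters left out ...]
3389223512 [[0.946, 0.201, -0.254, 234.846], [-0.324, 0.629, -0.707, -649.066], [0.017, 0.751, 0.66, 682.29], [0.0, 0.0, 0.0, 1.0]]
block [([339.6, 263.9, 82.9, 72.3], 0.59)]
guard [([324.5, 252.0, 20.7, 67.3], 0.65)]
nut [([341.5, 245.1, 20.6, 11.8], 0.79)]
spanner [([255.0, 177.9, 30.8, 43.1], 0.6)]
open_spanner [([296.6, 356.5, 38.7, 73.3], 0.67)]
beaker [([366.2, 326.6, 27.3, 35.0], 0.64)]
small_bottle [([274.2, 131.9, 6.8, 37.9], 0.88), ([340.5, 264.3, 81.4, 71.8], 0.29)]
spanner_grip [([255.6, 176.3, 32.5, 45.3], 0.95), ([338.3, 246.1, 21.8, 14.9], 0.56)]
nut_corner [([340.4, 245.4, 20.0, 12.0], 0.67), ([323.8, 253.8, 23.3, 70.1], 0.4)]
nut_seat [([337.1, 263.1, 77.4, 67.7], 0.63)]
1.1
```

View pictures.

Run:
```python
from h import *
for n,c in(("top",(130,150,450,300)),("side",(200,90,420,400))):
    s=dict(np.load(n+"0.npz")); save(s,n+"0c.png",c,2.4 if n=="top" else 1.9)
```

```text
(no output)
```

View pics/top0.png

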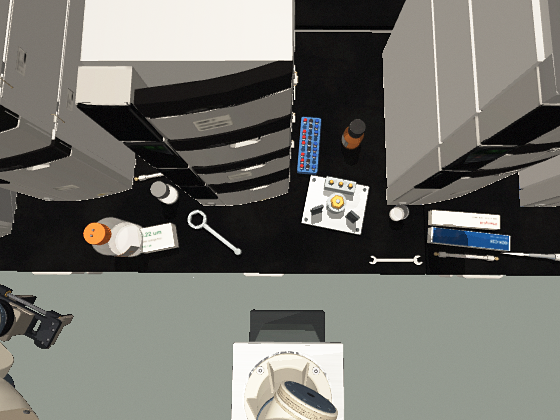

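View pics/side0.png

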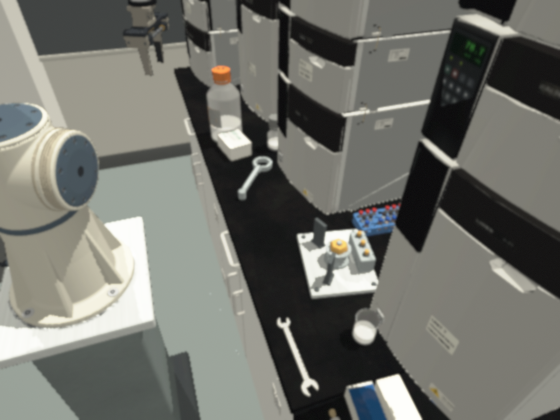

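```bash
ls pics
```

```text
side0.png
side0c.png
top0.png
top0c.png
```

View pics/top0c.png

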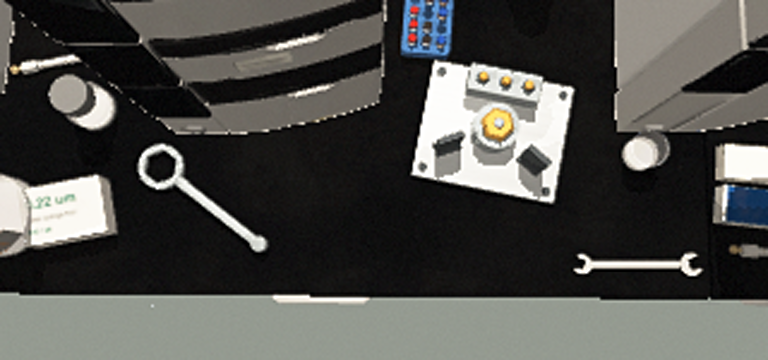

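View pics/side0c.png

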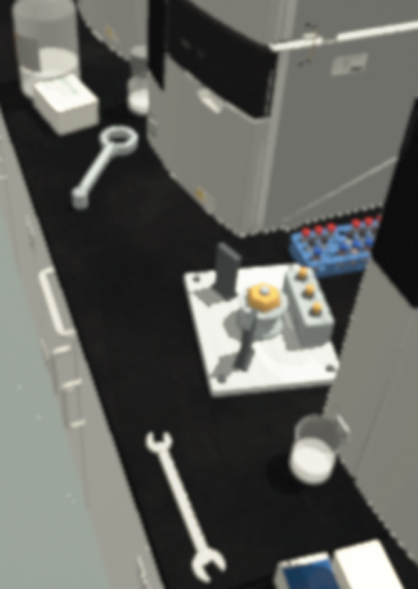

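Run:
```python
from h import *
for n,boxs in(("top",(183,205,245,260)),("side",(230,150,280,205))):
    s=dict(np.load(n+"0.npz")); W=world(s)
    a,b,c,d=boxs; sub=W[b:d,a:c]; col=s["pixels"][b:d,a:c].mean(-1)
    m=(col>90)&(s["depth"][b:d,a:c]>0)
    P=sub[m]; print(n,"table z",np.median(sub[~m][:,2]),len(P))
    nlab,lab,st,_=cv2.connectedComponentsWithStats(m.astype(np.uint8)); i=1+np.argmax(st[1:,4]); mm=lab==i; P=sub[mm]
    print("z pct",np.percentile(P[:,2],[5,25,50,75,95]).round(1))
    c0=P[:,:2].mean(0); u=np.linalg.svd(P[:,:2]-c0,full_matrices=False)[2][0]; 
    if u@np.array([0,1])<0:u=-u   # toward ring (+y)
    t=(P[:,:2]-c0)@u; v=np.array([-u[1],u[0]]); w=(P[:,:2]-c0)@v
    print("extent",t.min(),t.max(),"tip",c0+u*t.min(),"ring end",c0+u*t.max(),"ang",np.degrees(np.arctan2(u[1],u[0])))
    for k in range(int(t.min()),int(t.max()),10):
        q=(t>=k)&(t<k+10); print(k,q.sum(),w[q].mean().round(1),w[q].min().round(1),w[q].max().round(1),P[q,2].mean().round(1))
    s2=W[150:300] 
# block
s=dict(np.load("top0.npz")); W=world(s)
for n in("top","side"):
    s=dict(np.load(n+"0.npz")); W=world(s)
    x0,y0,x1,y1=(300,170,375,240) if n=="top" else (295,225,385,300)
    sub=W[y0:y1,x0:x1].reshape(-1,3); col=s["pixels"][y0:y1,x0:x1].reshape(-1,3).astype(float)
    pl=(abs(sub[:,2]-12)<5)&(col.mean(1)>110); P=sub[pl]
    r=cv2.minAreaRect(P[:,:2].astype(np.float32)); print(n,"plate",r,np.median(P[:,2]))
    g=(col[:,0]-col[:,2]>60)&(sub[:,2]>50); G=sub[g]
    dark=(sub[:,2]>70)&(sub[:,2]<95); D=sub[dark]; print("guards top pts",len(D)); print(D.round(0).tolist()[:40])
    print("gold", [(p.round(0).tolist()) for p in G])
```

```text
top table z 0.2096275594543613 394
z pct [ 4.  13.8 20.3 24.  26.6]
extent -111.65233007031878 83.89664898782492 tip [406.89098783 143.43296954] ring end [524.10929685 299.95540001] ang 53.17077394947509
-111 20 0.7 -7.5 9.1 24.1
-101 19 0.5 -8.1 8.7 24.7
-91 12 -0.2 -5.0 5.0 21.2
-81 15 0.7 -4.8 6.2 23.8
-71 15 -0.1 -5.4 5.8 22.3
-61 13 0.0 -4.9 5.3 22.9
-51 14 -0.3 -5.4 5.6 22.3
-41 14 -0.2 -5.4 5.0 25.0
-31 15 -0.3 -5.2 5.8 22.0
-21 13 -0.3 -5.5 4.7 23.1
-11 13 0.4 -5.3 5.6 21.6
-1 14 -0.6 -5.9 4.6 23.4
9 13 -0.7 -5.8 5.4 20.9
19 14 -2.0 -6.8 4.2 20.5
29 38 -0.5 -20.7 19.4 13.0
39 27 -1.0 -25.8 24.4 12.0
49 20 -0.6 -28.7 26.2 14.0
59 22 1.9 -27.5 28.7 11.5
69 44 1.0 -22.6 27.3 12.8
79 12 -0.3 -16.8 14.3 12.2
side table z 0.8853337462941795 680
z pct [ 0.1  6.6 14.6 23.1 25.8]
extent -112.44600951056997 109.73890316430648 tip [407.58298037 138.33006702] ring end [539.24980771 317.29928784] ang 53.65825461654276
-112 49 -0.6 -9.0 9.6 16.8
-102 17 -1.1 -8.4 8.6 23.9
-92 14 1.2 -4.8 18.6 21.4
-82 15 1.0 -5.1 23.8 20.5
-72 18 2.1 -5.0 22.4 18.5
-62 14 2.3 -4.6 20.9 18.1
-52 16 1.4 -5.7
[... 10508 characters left out ...]
.0, 56.0], [548.0, -153.0, 55.0], [549.0, -156.0, 58.0], [549.0, -159.0, 61.0], [552.0, -159.0, 60.0], [554.0, -159.0, 60.0], [557.0, -158.0, 58.0], [559.0, -159.0, 58.0], [562.0, -158.0, 56.0], [566.0, -156.0, 53.0], [601.0, -179.0, 65.0], [602.0, -181.0, 66.0], [605.0, -180.0, 64.0], [606.0, -182.0, 66.0], [545.0, -154.0, 55.0], [547.0, -155.0, 54.0], [549.0, -157.0, 56.0], [550.0, -159.0, 58.0], [553.0, -158.0, 56.0], [554.0, -161.0, 59.0], [558.0, -158.0, 54.0], [601.0, -180.0, 62.0], [602.0, -181.0, 64.0], [604.0, -182.0, 64.0], [605.0, -184.0, 65.0], [549.0, -157.0, 53.0], [551.0, -158.0, 53.0], [553.0, -159.0, 54.0], [601.0, -180.0, 60.0], [601.0, -183.0, 63.0], [604.0, -183.0, 61.0]]
```

```bash
cat >> h.py <<'E'
def toolrow(target=None,yaw=None,st=None):
    """shift cm in tool axes and turn (rad) to reach world TCP target & tool-x yaw deg (tool down)"""
    st=st or bot.get_state(); M=R.from_rotvec(st["tcp_rot"]).as_matrix()
    psi=np.degrees(np.arctan2(M[1,0],M[0,0]))
    out=[]
    if target is not None: out+=list(np.round(M.T@(np.array(target)-st["tool_pos"])/10,3))
    if yaw is not None:
        d=(yaw-psi+180)%360-180; out.append(round(-np.radians(d),4))
    return out,psi
E
python3 - <<'E'
from h import *
s=dict(np.load("top0.npz")); W=world(s); P=W[(s["depth"]>0)]
m=(P[:,2]<1000)
for y in range(80,640,40):
    for x0,x1 in((200,300),(300,400),(400,500),(500,560)):
        q=m&(abs(P[:,1]-y)<20)&(P[:,0]>=x0)&(P[:,0]<x1)
        print(y,x0,P[q,2].max().round() if q.any() else None,end=' | ')
    print()
print(toolrow([440.3,188,60],233.4), bot.get_state()["qpos"].round(3))
print(toolrow([350,350,230]))
print(toolrow([440.3,188,214]))
E
```

```text
80 200 -808.0 | 80 300 6.0 | 80 400 6.0 | 80 500 706.0 | 
120 200 -805.0 | 120 300 7.0 | 120 400 6.0 | 120 500 722.0 | 
160 200 -806.0 | 160 300 7.0 | 160 400 29.0 | 160 500 722.0 | 
200 200 -803.0 | 200 300 6.0 | 200 400 32.0 | 200 500 722.0 | 
240 200 -806.0 | 240 300 6.0 | 240 400 27.0 | 240 500 722.0 | 
280 200 734.0 | 280 300 8.0 | 280 400 20.0 | 280 500 19.0 | 
320 200 729.0 | 320 300 5.0 | 320 400 50.0 | 320 500 16.0 | 
360 200 677.0 | 360 300 8.0 | 360 400 52.0 | 360 500 110.0 | 
400 200 626.0 | 400 300 6.0 | 400 400 52.0 | 400 500 50.0 | 
440 200 -805.0 | 440 300 157.0 | 440 400 233.0 | 440 500 6.0 | 
480 200 350.0 | 480 300 162.0 | 480 400 234.0 | 480 500 6.0 | 
520 200 436.0 | 520 300 5.0 | 520 400 167.0 | 520 500 6.0 | 
560 200 407.0 | 560 300 6.0 | 560 400 5.0 | 560 500 7.0 | 
600 200 348.0 | 600 300 346.0 | 600 400 8.0 | 600 500 383.0 | 
([np.float64(-32.013), np.float64(-26.903), np.float64(15.461), np.float64(-1.3668)], np.float64(155.08572613292176)) [ 1.134  0.353  1.633 -0.     1.155 -0.002]
([np.float64(-16.999), np.float64(-16.014), np.float64(-1.539)], np.float64(155.08572613292176))
([np.float64(-32.013), np.float64(-26.903), np.float64(0.061)], np.float64(155.08572613292176))
```

Call:
send_rows(motion=[[9, -4.6, -13.0, -2.6, 0], [9, -4.6, -13.0, -2.6, 0], [9, -4.6, -13.0, -2.6, 0], [9, -18, -20, -1, -0.18], [9, -32, -26.9, 2, -0.36]], newtons=20)

```text
t: 1.72
tool_pos: [319.9, 342.6, 226.4]
tcp_rot: [0.157, 3.136, 0.003]
wrist_force: [1.1, -0.4, -0.1]
opening: 90.5
```

Run:
```python
from h import *
st=bot.get_state();print(st["t"],st["tool_pos"],st["qpos"].round(2),st["wrist_force"].round(2))
print(toolrow([440.3,188,70],233.4))
```

```text
1.725 [319.90703561 342.63253227 226.43322416] [ 0.82  0.09  1.94  0.    1.1  -0.65] [ 1.07 -0.39 -0.11]
([np.float64(-13.505), np.float64(-14.209), np.float64(15.636), np.float64(-1.0322)], np.float64(174.2597461640258))
```

Call:
send_rows(motion=[[9, -5, -5, 3, -0.18], [9, -9, -10, 8, -0.37], [9, -13.5, -14.2, 12, -0.55], [9, -13.5, -14.2, 15.6, -0.74], [9, -13.5, -14.2, 15.6, -0.92]])

```text
t: 2.35
tool_pos: [438.3, 185.4, 67.5]
tcp_rot: [1.194, -2.903, 0.0]
wrist_force: [-0.1, 0.8, -0.4]
opening: 90.5
```

Run:
```python
from h import *
st=bot.get_state();print(st["t"],st["tool_pos"],st["qpos"].round(2),st["qvel"].round(2))
print(toolrow([440.3,188,70],233.4))
```

```text
2.35 [438.25487366 185.42465682  67.50209256] [ 0.4   0.33  2.07 -0.    0.74 -1.95] [-0.18  0.25  0.02  0.01 -0.28 -1.67]
([np.float64(-0.326), np.float64(0.039), np.float64(-0.251), np.float64(-0.1513)], np.float64(-135.26810727234627))
```

Call:
send_rows(motion=[[5, 0, 0, 0, -0.087], [5, 0, 0, 0, -0.087], [5, 0, 0, 0, -0.087]])

```text
t: 2.72
tool_pos: [438.4, 187.6, 70.2]
tcp_rot: [-1.312, 2.854, 0.0]
wrist_force: [-0.5, 0.2, 0.4]
opening: 62.1
```

Run:
```python
from h import *
st=bot.get_state();print(st["t"],st["tool_pos"],st["qvel"].round(2))
print(toolrow([440.3,188,2.5],233.4))
s=bot.snapshot("top"); save(s,"top1.png",(180,180,260,260),7)
```

```text
2.725 [438.38820545 187.58163645  70.23866539] [ 0.   -0.01  0.01  0.    0.   -0.01]
([np.float64(-0.151), np.float64(-0.116), np.float64(6.774), np.float64(-0.0702)], np.float64(-130.6208764640694))
```

View pics/top1.png

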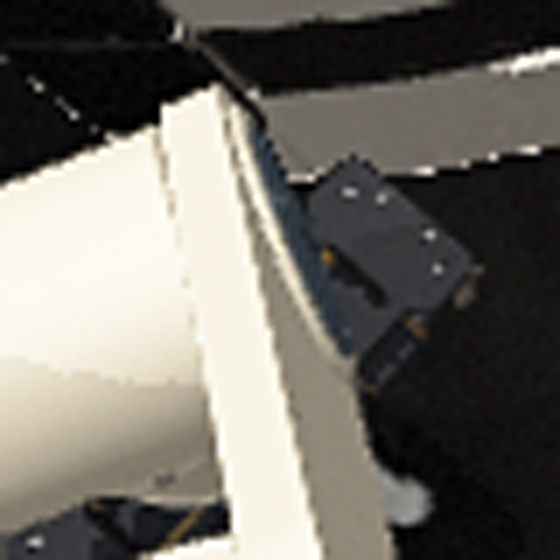

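Call:
send_rows(motion=[[5, -0.15, -0.12, 3, -0.07], [5, -0.15, -0.12, 5.5, -0.07], [5, -0.15, -0.12, 6.7, -0.07], [5, -0.15, -0.12, 6.75, -0.07]])

```text
t: 3.28
tool_pos: [439.5, 187.5, 2.2]
tcp_rot: [1.413, -2.805, -0.0]
wrist_force: [0.4, 0.0, -0.3]
opening: 50.3
```

Run:
```python
from h import *
st=bot.get_state();print(st["t"],st["tool_pos"],st["qvel"].round(2),st["wrist_force"].round(1),st["opening"])
print(toolrow([440.3,188,2.5],233.4))
```

```text
3.275 [439.47367328 187.50350167   2.24405253] [-0.   -0.01 -0.01  0.    0.   -0.  ] [ 0.4  0.  -0.3] 50.315627555132295
([np.float64(-0.089), np.float64(-0.037), np.float64(-0.026), np.float64(0.0012)], np.float64(-126.53109961469299))
```

Call:
send_rows(motion=[[1, 0, 0, 0, 0], [0.5, 0, 0, 0, 0], [0.5, 0, 0, 0, 0], [0.5, 0, 0, 0, 0], [0.5, 0, 0, 0, 0]], newtons=45)

```text
t: 3.9
tool_pos: [440.1, 187.5, 2.8]
tcp_rot: [-1.413, 2.805, -0.0]
wrist_force: [0.1, -0.8, 5.0]
opening: 11.5
```

Call:
send_rows(motion=[[0.5, 0, 0, 0, 0], [0.5, 0, 0, -1.5, 0], [0.5, 0, 0, -5, 0], [0.5, 0, 0, -10, 0]])

```text
t: 4.4
tool_pos: [438.6, 186.9, 103.3]
tcp_rot: [1.412, -2.803, -0.0]
wrist_force: [1.4, 0.3, -0.9]
opening: 11.5
```

Run:
```python
from h import *
st=bot.get_state();print(st["t"],st["tool_pos"],st["qvel"].round(2),st["wrist_force"].round(1),st["ft_torque"],st["opening"],toolrow([440.3,188,2.5],233.4))
s=bot.snapshot("side"); save(s,"side1.png",(200,100,400,300),3)
```

```text
4.4 [438.57010128 186.94221022 103.25274832] [ 0.   -0.71 -0.27  0.    0.94  0.  ] [ 1.4  0.3 -0.9] [0.1035455  0.01783289 0.07309703] 11.532215381740357 ([np.float64(-0.213), np.float64(-0.091), np.float64(10.075), np.float64(0.0015)], np.float64(-126.51451168703258))
```

View pics/side1.png

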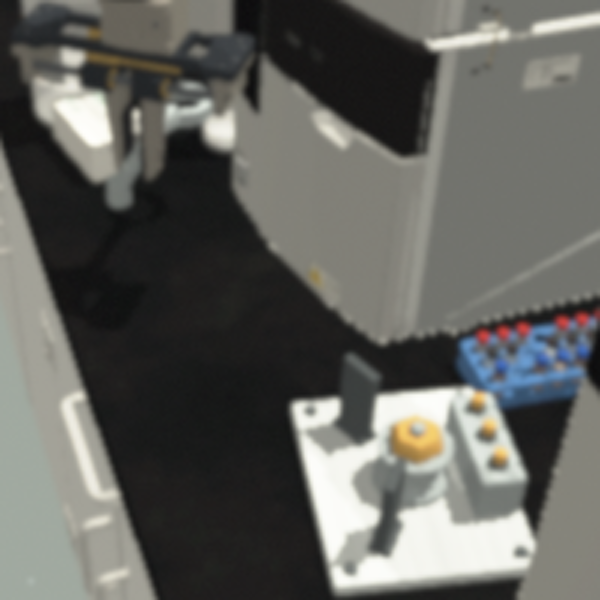

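```bash
cat > nutfit.py <<'E'
from h import *
from scipy.optimize import minimize
def proj(s,P):
    T=np.array(s["pose"]); q=(np.asarray(P)-T[:3,3])@T[:3,:3]
    return np.stack([s["cx"]+s["fx"]*q[:,0]/-q[:,2], s["cy"]-s["fy"]*q[:,1]/-q[:,2]],-1)
def hexpts(x,y,a,r,z): 
    t=np.radians(a+np.arange(6)*60); return np.stack([x+r*np.cos(t),y+r*np.sin(t),np.full(6,z)],-1)
K=8
def cover(s,polyL,box):
    x0,y0,x1,y1=box; im=np.zeros(((y1-y0)*K,(x1-x0)*K),np.uint8)
    for pts in polyL:
        h=cv2.convexHull(pts.astype(np.float32))[:,0]
        cv2.fillConvexPoly(im,np.round((h+0.5-[x0,y0])*K*16-8).astype(np.int32),1,shift=4)
    return cv2.resize(im.astype(np.float32),(x1-x0,y1-y0),interpolation=cv2.INTER_AREA)
def fitnut(s,x,y,blur=0.6,verbose=0):
    c=proj(s,[[x,y,60]])[0].astype(int); box=(c[0]-16,c[1]-16,c[0]+16,c[1]+16)
    a=s["pixels"][box[1]:box[3],box[0]:box[2]].astype(float); sat=(a[:,:,0]-a[:,:,2])/np.maximum(a[:,:,0],40)
    g=np.clip(sat/np.percentile(sat,97),0,1)
    n=cv2.connectedComponentsWithStats((g>0.4).astype(np.uint8)); l=n[1][c[1]-box[1]-3:c[1]-box[1]+4,c[0]-box[0]-3:c[0]-box[0]+4]; L=np.bincount(l[l>0]).argmax()
    keep=cv2.dilate((n[1]==L).astype(np.uint8),np.ones((3,3))); g=g*keep
    def cost(p):
        x,y,th=p[:3]
        P=np.vstack([hexpts(x,y,th,20.8,50),hexpts(x,y,th,20.8,58),hexpts(x,y,th,16.5,64)])
        m=cover(s,[proj(s,P)],box); m=cv2.GaussianBlur(m,(0,0),p[3] if len(p)>3 else blur)
        t=np.linspace(0,6.28,12); cyl=np.vstack([np.stack([x+6.5*np.cos(t),y+6.5*np.sin(t),0*t+z],-1) for z in(63.5,69.5)])
        st=cv2.dilate((cover(s,[proj(s,cyl)],box)>0).astype(np.uint8),np.ones((2,2)))
        return (((m-g)**2)*(1-st)).mean()
    best=[]
    for th in range(0,60,10):
        r=minimize(cost,[x,y,th],method="Nelder-Mead",options=dict(initial_simplex=[[x,y,th],[x+3,y,th],[x,y+3,th],[x,y,th+8]],xatol=.02,fatol=1e-7))
        best.append((r.fun,r.x[0],r.x[1],r.x[2]%60))
    best.sort(); return best
if __name__=="__main__":
    for n in("top","side"):
        s=dict(np.load(n+"0.npz")); print(n,np.round(fitnut(s,556,-139 if n=="top" else -142),4).tolist())
E
python3 nutfit.py
```

```text
top [[0.0028, 556.2567, -138.3859, 11.4122], [0.0028, 556.3095, -138.2801, 12.2386], [0.0028, 556.1832, -138.4029, 11.3302], [0.0028, 556.3723, -138.281, 12.4134], [0.0028, 556.3796, -138.276, 12.3411], [0.0028, 556.2195, -138.2957, 12.4814]]
side [[0.0048, 557.9569, -139.6087, 7.9584], [0.0048, 557.9539, -139.6695, 8.8342], [0.0048, 557.7562, -139.8683, 7.4763], [0.0048, 557.8173, -139.8343, 9.4901], [0.0049, 557.7682, -139.6113, 11.3154], [0.0053, 558.2799, -139.1298, 9.1651]]
```

Call:
send_rows(motion=[[0.5, 4, -2.2, -0.6, 0], [0.5, 9.5, -5.5, -1.4, 0], [0.5, 15, -8.7, -3, 0], [0.5, 20.5, -12, -3.2, 0], [0.5, 26, -15.2, -3.2, 0]])

```text
t: 5.08
tool_pos: [407.9, -106.0, 135.5]
tcp_rot: [-1.414, 2.804, -0.002]
wrist_force: [1.6, 0.5, -0.4]
opening: 11.3
```

Call:
send_rows(motion=[[0.5, 3.5, -2, 0, 0.1], [0.5, 4.3, -2.4, 0, 0.25], [0.5, 4.3, -2.4, 0, 0.43], [0.5, 4.3, -2.4, 0, 0.6], [0.5, 4.3, -2.4, 0, 0.733]])

```text
t: 5.7
tool_pos: [401.5, -152.9, 134.9]
tcp_rot: [-0.306, 3.127, 0.0]
wrist_force: [-0.1, 0.2, -1.5]
opening: 11.4
```

Call:
send_rows(motion=[[0.5, 0, 0, 0, 0], [0.5, 0, 0, 0, 0]])

```text
t: 5.95
tool_pos: [401.7, -152.9, 134.7]
tcp_rot: [-0.319, 3.125, -0.0]
wrist_force: [0.1, 0.2, -1.9]
opening: 11.4
```

Run:
```python
from h import *
st=bot.get_state();print(st["t"],st["tool_pos"],st["qpos"].round(2),st["wrist_force"].round(1),st["ft_torque"].round(2),st["opening"],toolrow([446.7,-161.2,130],191.5))
s=bot.snapshot("side"); save(s,"side2.png",(220,150,420,350),3)
```

```text
5.95 [ 401.69598935 -152.89300224  134.67515837] [-0.37  0.15  2.11 -0.    0.88 -2.14] [ 0.1  0.2 -1.9] [-0.03  0.04  0.  ] 11.417969333023304 ([np.float64(-4.24), np.float64(-1.723), np.float64(0.468), np.float64(0.0027)], np.float64(-168.3429085244797))
```

View pics/side2.png

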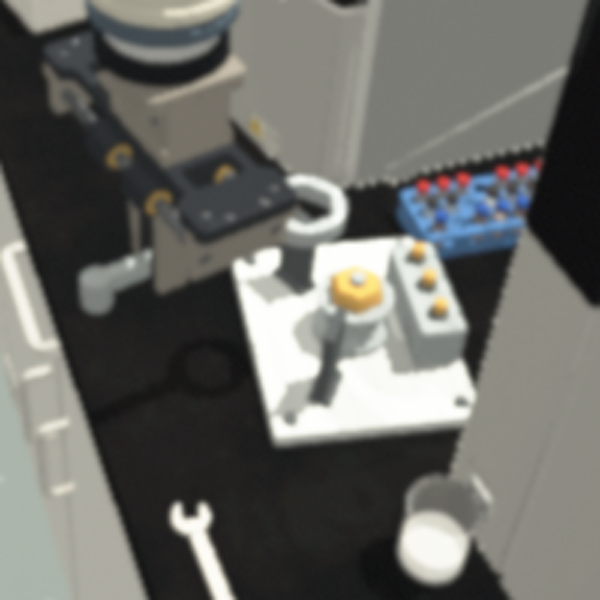

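Call:
send_rows(motion=[[0.5, -4.2, -1.7, 0.5, 0], [0.5, -4.2, -1.7, 4.6, 0], [0.5, -4.2, -1.7, 4.6, 0], [0.5, -4.2, -1.7, 4.6, 0]])

```text
t: 6.5
tool_pos: [446.1, -161.2, 89.1]
tcp_rot: [0.315, -3.125, -0.0]
wrist_force: [0.3, -0.9, -2.1]
opening: 11.4
```

Run:
```python
from h import *
st=bot.get_state();print(st["t"],st["tool_pos"],st["wrist_force"].round(1),st["ft_torque"].round(2),toolrow([446.7,-161.2,80],191.5))
for n in("side","top"):
    s=bot.snapshot(n); np.savez(n+"3.npz",**s); save(s,n+"3.png",(270,170,410,290),5)
```

```text
6.5 [ 446.07321556 -161.16359242   89.10782809] [ 0.3 -0.9 -2.1] [-0.03  0.03 -0.02] ([np.float64(-0.061), np.float64(-0.016), np.float64(0.911), np.float64(0.0005)], np.float64(-168.47196066267335))
```

View pics/side3.png

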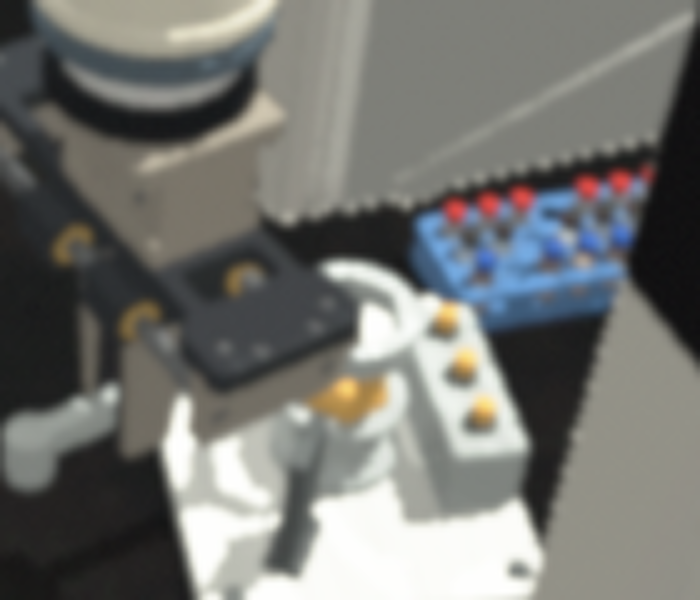

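View pics/top3.png

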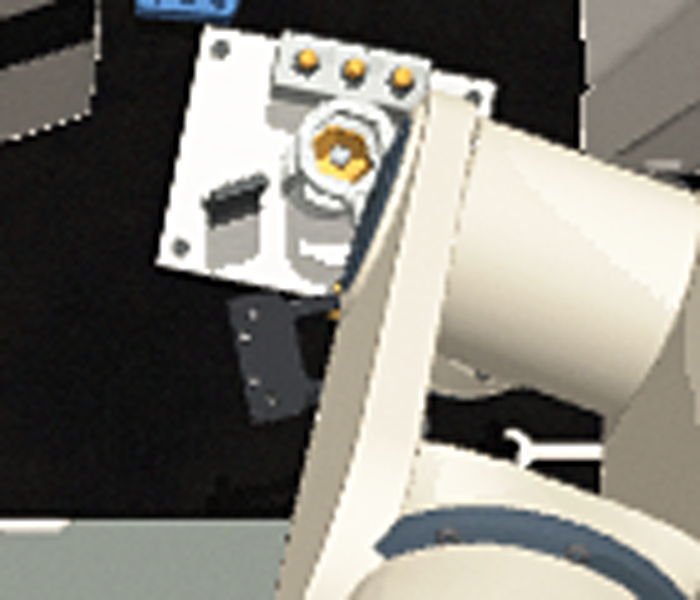

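```bash
cat > ringfit.py <<'E'
from nutfit import *
def fitring(s,x,y,zb,a0,R0=28.):
    c=proj(s,[[x,y,zb+7]])[0].astype(int); b=16; box=(c[0]-b,c[1]-b,c[0]+b,c[1]+b)
    W=world(s)[box[1]:box[3],box[0]:box[2]]; z=W[:,:,2]
    ring=((z>zb+6)&(z<zb+20)).astype(np.float32)
    arm=cv2.dilate((z>=zb+20).astype(np.uint8),np.ones((3,3)))
    # drop far structures (manifold/bar)
    t=np.linspace(0,2*np.pi,60)
    def circ(x,y,r,z): return np.stack([x+r*np.cos(t),y+r*np.sin(t),0*t+z],-1)
    def cost(p,ret=0):
        x,y,a=p
        o=cover(s,[proj(s,np.vstack([circ(x,y,R0,zb+14),circ(x,y,R0,zb+6)]))],box)
        h=cover(s,[proj(s,hexpts(x,y,a,37.8/np.sqrt(3),zb+14))],box)*cover(s,[proj(s,hexpts(x,y,a,37.8/np.sqrt(3),zb+6))],box)
        m=o-h
        w=(1-arm).astype(float)
        # ignore handle side
        d=(W[:,:,:2]-[x,y])@np.array([np.cos(np.radians(a0+180)),np.sin(np.radians(a0+180))])
        l=np.abs((W[:,:,:2]-[x,y])@np.array([-np.sin(np.radians(a0)),np.cos(np.radians(a0))]))
        w=w*~((d>15)&(l<14))
        if ret: return m,ring,w
        return (((m-ring)**2)*w).sum()/w.sum()
    out=[]
    for da in(-6,0,6):
        r=minimize(cost,[x,y,a0+da],method="Nelder-Mead",options=dict(initial_simplex=[[x,y,a0+da],[x+3,y,a0+da],[x,y+3,a0+da],[x,y,a0+da+6]],xatol=.02,fatol=1e-7))
        out.append((r.fun,*r.x))
    out.sort(); return out
if __name__=="__main__":
    s=dict(np.load("top3.npz")); print(np.round(fitring(s,556,-138,86.3,11.5),3).tolist())
    s=dict(np.load("top0.npz")); print(np.round(fitring(s,507,277,0,53.4),3).tolist())
E
python3 ringfit.py
```

```text
[[0.009, 555.363, -138.113, 13.363], [0.009, 555.3, -138.005, 12.634], [0.009, 555.371, -138.218, 13.855]]
[[0.009, 507.637, 277.416, 50.281], [0.009, 507.599, 277.413, 51.492], [0.009, 507.654, 277.319, 50.851]]
```

Call:
send_rows(motion=[[0.5, -0.09, -0.04, 1.0, 0], [0.5, -0.09, -0.04, 2.0, 0], [0.5, -0.09, -0.04, 2.4, 0], [0.5, -0.09, -0.04, 2.4, 0]])

```text
t: 7.1
tool_pos: [446.9, -161.3, 64.0]
tcp_rot: [0.314, -3.125, -0.001]
wrist_force: [0.3, -0.7, -1.5]
opening: 11.5
```

Run:
```python
from h import *
st=bot.get_state();print(st["t"],st["tool_pos"],st["wrist_force"].round(1),st["ft_torque"].round(2))
from ringfit import *
s=bot.snapshot("top"); zb=st["tool_pos"][2]-2.8
print(np.round(fitring(s,556,-138,zb,11.5),3).tolist())
W=world(s); d=np.linalg.norm(W[:,:,:2]-[556.3,-138.3],axis=2); m=(d>21)&(d<27)&(W[:,:,2]<zb+20)&(W[:,:,2]>zb+8); P=W[m]; 
A=np.c_[P[:,:2]-[556.3,-138.3],np.ones(len(P))]; print("plane",np.linalg.lstsq(A,P[:,2],rcond=None)[0],zb+14,len(P))
save(s,"top4.png",(300,170,380,240),7)
```

```text
7.1 [ 446.91960642 -161.32497658   63.95183826] [ 0.3 -0.7 -1.5] [-0.02  0.07  0.  ]
[[0.031, 555.798, -138.084, 9.474], [0.031, 555.723, -138.068, 10.056], [0.031, 555.791, -137.981, 8.96]]
plane [-4.39257460e-03  9.29502352e-03  7.42657228e+01] 75.15183825820156 86
```

View pics/top4.png

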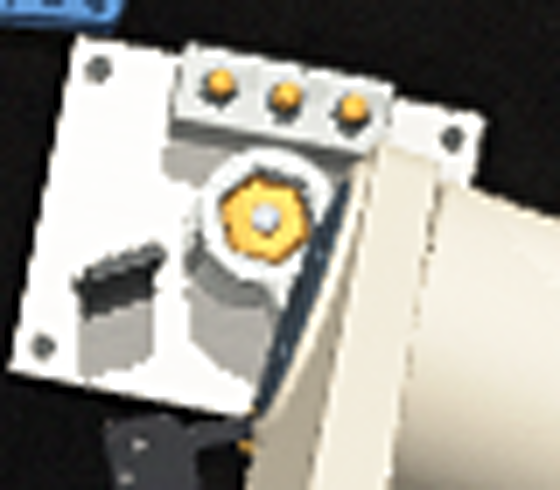

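Call:
send_rows(motion=[[0.5, 0, 0, 0.2, 0], [0.5, 0, 0, 0.4, 0], [0.5, 0, 0, 0.5, 0], [0.5, 0, 0, 0.5, 0]])

```text
t: 7.65
tool_pos: [447.2, -161.4, 59.4]
tcp_rot: [0.314, -3.126, -0.0]
wrist_force: [0.5, 0.7, -1.2]
opening: 11.9
```

Call:
send_rows(motion=[[0.5, 0, 0, 0.25, 0], [0.5, 0, 0, 0.45, 0], [0.5, 0, 0, 0.6, 0], [0.5, 0, 0, 0.6, 0]])

```text
t: 8.15
tool_pos: [447.2, -161.4, 53.3]
tcp_rot: [0.314, -3.126, -0.0]
wrist_force: [-0.6, 0.9, -2.1]
opening: 11.6
```

Call:
send_rows(motion=[[0.5, 0, 0, 0.07, 0], [0.5, 0, 0, 0.12, 0], [0.5, 0, 0, 0.12, 0]])

```text
t: 8.52
tool_pos: [447.3, -161.5, 52.3]
tcp_rot: [-0.314, 3.126, -0.0]
wrist_force: [-1.6, -0.8, 0.5]
opening: 11.3
```

Run:
```python
from h import *
for i in range(1):
    st=bot.get_state();print(st["t"],st["tool_pos"],st["wrist_force"].round(1),st["ft_torque"].round(2),toolrow(yaw=0))
```

```text
8.525 [ 447.27595365 -161.48210906   52.33801721] [-1.6 -0.8  0.5] [0.03 0.05 0.05] ([np.float64(-2.9411)], np.float64(-168.51315862294612))
```

Call:
send_rows(motion=[[0.5, -0.01, 0.45, 0, 0.04], [0.5, -0.04, 0.9, 0, 0.08], [0.5, -0.08, 1.34, 0, 0.12], [0.5, -0.14, 1.79, 0, 0.16], [0.5, -0.22, 2.23, 0, 0.2]])

```text
t: 9.15
tool_pos: [445.0, -139.5, 52.4]
tcp_rot: [0.0, 3.141, -0.001]
wrist_force: [-1.2, -3.3, 0.3]
opening: 11.6
```

```bash
cat > st.py <<'E'
from h import *
st=bot.get_state();M=R.from_rotvec(st["tcp_rot"]).as_matrix(); psi=np.degrees(np.arctan2(M[1,0],M[0,0]))%360
f=M.T@st["wrist_force"]; C=st["tool_pos"][:2]-112.3*M[:2,0]
print("t",round(st["t"],2),"pos",st["tool_pos"].round(1),"psi",psi.round(2),"phi",(psi-168.95).round(2),"Ftool",f.round(1),"tq",st["ft_torque"].round(2),"C",C.round(2),"op",round(st["opening"],1),"q6",st["qpos"][5].round(2))
E
python3 st.py
```

```text
t 9.15 pos [ 445.  -139.5   52.4] psi 179.99 phi 11.04 Ftool [ 1.2 -3.3 -0.3] tq [-0.69  0.18  0.1 ] C [ 557.32 -139.56] op 11.6 q6 -1.88
```

Call:
send_rows(motion=[[0.5, -0.01, 0.45, 0, 0.04], [0.5, -0.04, 0.9, 0, 0.08], [0.5, -0.08, 1.34, 0, 0.12], [0.5, -0.14, 1.79, 0, 0.16], [0.5, -0.22, 2.23, 0, 0.2]])

```text
t: 9.78
tool_pos: [447.2, -117.2, 52.4]
tcp_rot: [0.314, 3.126, -0.001]
wrist_force: [-1.7, -3.6, 0.7]
opening: 11.3
```

```bash
python3 st.py
```

```text
t 9.78 pos [ 447.2 -117.2   52.4] psi 168.53 phi -0.42 Ftool [ 1.  -3.9 -0.7] tq [-0.63  0.12  0.08] C [ 557.27 -139.53] op 11.3 q6 -1.63
```

Call:
send_rows(motion=[[0.5, -0.01, 0.45, 0, 0.04], [0.5, -0.04, 0.9, 0, 0.08], [0.5, -0.08, 1.34, 0, 0.12], [0.5, -0.14, 1.79, 0, 0.16], [0.5, -0.22, 2.23, 0, 0.2]])

```text
t: 10.4
tool_pos: [453.8, -95.7, 52.4]
tcp_rot: [0.624, 3.079, -0.001]
wrist_force: [-1.5, -3.1, 0.3]
opening: 11.3
```

```bash
python3 st.py
```

```text
t 10.4 pos [453.8 -95.7  52.4] psi 157.07 phi -11.88 Ftool [ 0.1 -3.5 -0.3] tq [-0.69  0.1   0.09] C [ 557.2  -139.48] op 11.3 q6 -1.38
```

Call:
send_rows(motion=[[0.5, -0.01, 0.45, 0, 0.04], [0.5, -0.04, 0.9, 0, 0.08], [0.5, -0.08, 1.34, 0, 0.12], [0.5, -0.14, 1.79, 0, 0.16], [0.5, -0.22, 2.23, 0, 0.2]])

```text
t: 11.02
tool_pos: [464.5, -76.1, 52.3]
tcp_rot: [0.928, 3.001, -0.001]
wrist_force: [-1.1, -3.4, -0.4]
opening: 11.4
```

```bash
python3 st.py
```

```text
t 11.03 pos [464.5 -76.1  52.3] psi 145.62 phi -23.33 Ftool [-1.  -3.5  0.4] tq [-0.73  0.15  0.14] C [ 557.16 -139.49] op 11.4 q6 -1.13
```

Call:
send_rows(motion=[[0.5, -0.01, 0.45, 0, 0.04], [0.5, -0.04, 0.9, 0, 0.08], [0.5, -0.08, 1.34, 0, 0.12], [0.5, -0.14, 1.79, 0, 0.16], [0.5, -0.22, 2.23, 0, 0.2]])

```text
t: 11.65
tool_pos: [478.8, -59.0, 52.3]
tcp_rot: [1.223, 2.893, -0.001]
wrist_force: [-1.7, -3.8, 0.6]
opening: 11.9
```

```bash
python3 st.py
```

```text
t 11.65 pos [478.8 -59.   52.3] psi 134.16 phi -34.79 Ftool [-1.5 -3.9 -0.6] tq [-0.84  0.18  0.12] C [ 557.06 -139.53] op 11.9 q6 -0.89
```

Call:
send_rows(motion=[[0.5, -0.02, -0.6, 0, -0.05], [0.5, -0.05, -1.08, 0, -0.096], [0.5, -0.05, -1.08, -0.6, -0.096], [0.5, -0.05, -1.08, -1.8, -0.096], [0.5, -0.05, -1.08, -3, -0.096]])

```text
t: 12.28
tool_pos: [471.7, -66.4, 83.3]
tcp_rot: [1.083, 2.949, 0.0]
wrist_force: [-0.2, 0.2, -1.2]
opening: 11.7
```

```bash
python3 st.py
python3 - <<'E'
from h import *
s=bot.snapshot("top"); np.savez("top5.npz",**s); save(s,"top5.png",(290,160,390,245),7)
E
```

```text
t 12.28 pos [471.7 -66.4  83.3] psi 139.66 phi -29.29 Ftool [0.3 0.  1.2] tq [-0.06  0.02 -0.04] C [ 557.28 -139.07] op 11.7 q6 -1.01
```

View pics/top5.png

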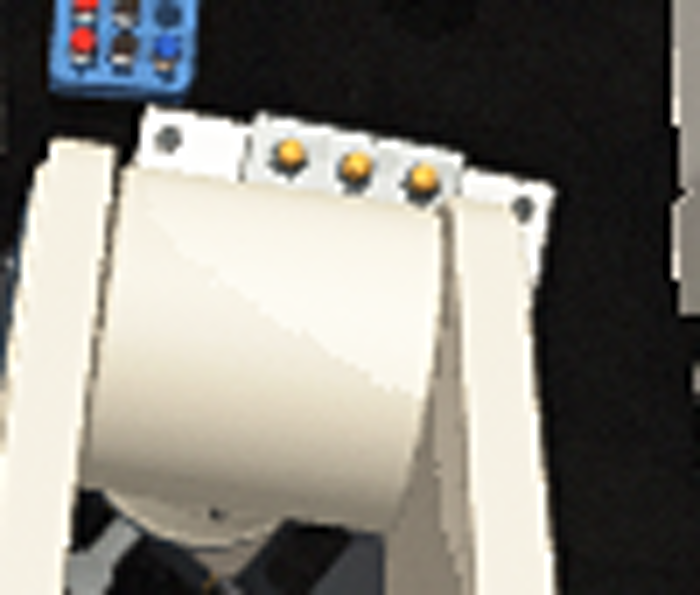

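Lifted off cleanly (arm hides the nut from above). Swing back 60°.

Call:
send_rows(motion=[[0.5, -0.16, -1.9, 0, -0.17], [0.5, -0.64, -3.75, 0, -0.34], [0.5, -1.43, -5.48, 0, -0.51], [0.5, -2.5, -7.06, 0, -0.68], [0.5, -3.82, -8.44, 0, -0.85]])

```text
t: 12.95
tool_pos: [445.9, -156.1, 82.7]
tcp_rot: [-0.238, 3.132, -0.0]
wrist_force: [0.1, -0.4, -2.1]
opening: 11.6
```

Call:
send_rows(motion=[[0.5, -0.06, -1.1, 0, -0.1], [0.5, -0.22, -2.2, 0, -0.197], [0.5, -0.22, -2.2, 0, -0.197], [0.5, -0.22, -2.2, 0, -0.197]])

```text
t: 13.45
tool_pos: [451.2, -176.7, 82.4]
tcp_rot: [0.533, -3.096, -0.0]
wrist_force: [-0.2, -0.6, -1.3]
opening: 11.7
```

```bash
python3 st.py
python3 - <<'E'
from ringfit import *
s=bot.snapshot("top"); np.savez("top6.npz",**s); save(s,"top6.png",(300,170,380,240),7)
st=bot.get_state()
print(np.round(fitring(s,556,-138,st["tool_pos"][2]-2.5,19.7),3).tolist())
E
```

```text
t 13.45 pos [ 451.2 -176.7   82.4] psi 199.55 phi 30.6 Ftool [ 0.4 -0.5  1.3] tq [ 0.05  0.06 -0.05] C [ 557.03 -139.08] op 11.7 q6 -2.29
[[0.008, 555.974, -138.12, 18.772], [0.008, 555.976, -138.023, 17.0], [0.008, 555.904, -138.101, 16.145]]
```

View pics/top6.png

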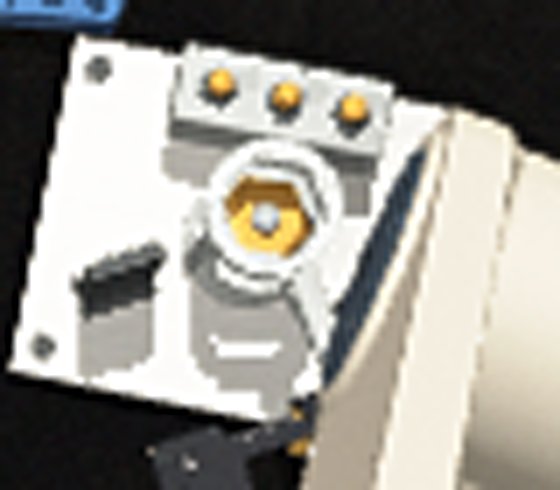

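Call:
send_rows(motion=[[0.5, -0.02, -0.03, 1, 0], [0.5, -0.02, -0.03, 1.9, 0], [0.5, -0.02, -0.03, 2.3, 0], [0.5, -0.02, -0.03, 2.6, 0], [0.5, -0.02, -0.03, 2.7, 0]])

```text
t: 14.12
tool_pos: [451.7, -177.2, 55.1]
tcp_rot: [0.537, -3.095, -0.0]
wrist_force: [-0.0, 0.8, -1.4]
opening: 11.6
```

```bash
python3 st.py
```

```text
t 14.12 pos [ 451.7 -177.2   55.1] psi 199.68 phi 30.73 Ftool [-0.2  0.8  1.4] tq [0.02 0.07 0.  ] C [ 557.4  -139.37] op 11.6 q6 -2.29
```

Call:
send_rows(motion=[[0.5, 0, 0, 0.15, 0], [0.5, 0, 0, 0.25, 0], [0.5, 0, 0, 0.3, 0], [0.5, 0, 0, 0.3, 0]])

```text
t: 14.62
tool_pos: [451.7, -177.3, 52.4]
tcp_rot: [-0.537, 3.095, -0.0]
wrist_force: [-1.2, -0.5, 0.2]
opening: 11.7
```

```bash
python3 st.py
```

```text
t 14.62 pos [ 451.7 -177.3   52.4] psi 199.68 phi 30.73 Ftool [ 1.3 -0.1 -0.2] tq [ 0.08  0.06 -0.  ] C [ 557.48 -139.44] op 11.7 q6 -2.29
```

Call:
send_rows(motion=[[0.5, -0.01, 0.45, 0, 0.04], [0.5, -0.04, 0.9, 0, 0.08], [0.5, -0.08, 1.34, 0, 0.12], [0.5, -0.14, 1.79, 0, 0.16], [0.5, -0.22, 2.23, 0, 0.2]])

```text
t: 15.25
tool_pos: [446.2, -155.8, 52.4]
tcp_rot: [-0.224, 3.133, -0.001]
wrist_force: [-2.0, -3.7, -0.4]
opening: 11.3
```

```bash
python3 st.py
```

```text
t 15.25 pos [ 446.2 -155.8   52.4] psi 188.19 phi 19.24 Ftool [ 2.5 -3.4  0.4] tq [-0.57  0.17  0.16] C [ 557.39 -139.83] op 11.3 q6 -2.05
```

Call:
send_rows(motion=[[0.5, -0.01, 0.45, 0, 0.04], [0.5, -0.04, 0.9, 0, 0.08], [0.5, -0.08, 1.34, 0, 0.12], [0.5, -0.14, 1.79, 0, 0.16], [0.5, -0.22, 2.23, 0, 0.2]])

```text
t: 15.88
tool_pos: [445.2, -133.4, 52.4]
tcp_rot: [-0.09, -3.14, 0.001]
wrist_force: [-2.4, -3.3, -0.2]
opening: 11.4
```

```bash
python3 st.py
```

```text
t 15.88 pos [ 445.2 -133.4   52.4] psi 176.73 phi 7.78 Ftool [ 2.3 -3.4  0.2] tq [-0.54  0.17  0.14] C [ 557.27 -139.76] op 11.4 q6 -1.81
```

Call:
send_rows(motion=[[0.5, -0.01, 0.45, 0, 0.04], [0.5, -0.04, 0.9, 0, 0.08], [0.5, -0.08, 1.34, 0, 0.12], [0.5, -0.14, 1.79, 0, 0.16], [0.5, -0.22, 2.23, 0, 0.2]])

```text
t: 16.5
tool_pos: [448.6, -111.2, 52.4]
tcp_rot: [-0.403, -3.116, 0.001]
wrist_force: [-0.7, -2.5, -0.6]
opening: 11.4
```

```bash
python3 st.py
```

```text
t 16.5 pos [ 448.6 -111.2   52.4] psi 165.27 phi -3.68 Ftool [ 0.  -2.6  0.6] tq [-0.51  0.17  0.18] C [ 557.2  -139.74] op 11.4 q6 -1.56
```

Call:
send_rows(motion=[[0.5, 0, 0.34, 0, 0.03], [0.5, -0.02, 0.67, 0, 0.06], [0.5, -0.05, 1.01, 0, 0.09], [0.5, -0.08, 1.34, 0, 0.12], [0.5, -0.13, 1.68, 0, 0.15]])

```text
t: 17.12
tool_pos: [454.2, -94.8, 52.3]
tcp_rot: [-0.637, -3.076, 0.0]
wrist_force: [-2.5, -3.5, 1.7]
opening: 11.9
```

```bash
python3 st.py
```

```text
t 17.12 pos [454.2 -94.8  52.3] psi 156.6 phi -12.35 Ftool [ 0.9 -4.2 -1.7] tq [-0.67  0.36  0.14] C [ 557.26 -139.44] op 11.9 q6 -1.37
```

Call:
send_rows(motion=[[0.5, 0, 0.17, 0, 0.015], [0.5, 0, 0.34, 0, 0.03], [0.5, -0.01, 0.5, 0, 0.045]])

```text
t: 17.5
tool_pos: [456.2, -90.4, 52.2]
tcp_rot: [-0.705, -3.061, 0.0]
wrist_force: [-3.0, -3.9, 2.2]
opening: 11.6
```

```bash
python3 st.py
```

```text
t 17.5 pos [456.2 -90.4  52.2] psi 154.08 phi -14.87 Ftool [ 1.  -4.8 -2.2] tq [-0.68  0.33  0.12] C [ 557.23 -139.48] op 11.6 q6 -1.32
```

Call:
send_rows(motion=[[0.5, 0, 0.11, 0, 0.01], [0.5, 0, 0.22, 0, 0.02], [0.5, 0, 0.28, 0, 0.025]])

```text
t: 17.88
tool_pos: [457.5, -87.9, 52.2]
tcp_rot: [-0.742, -3.053, 0.0]
wrist_force: [-3.1, -2.9, 1.3]
opening: 11.4
```

```bash
python3 st.py
```

```text
t 17.88 pos [457.5 -87.9  52.2] psi 152.68 phi -16.27 Ftool [ 1.4 -4.  -1.3] tq [-0.69  0.35  0.05] C [ 557.25 -139.43] op 11.4 q6 -1.29
```

Call:
send_rows(motion=[[0.5, 0, 0.06, 0, 0.005], [0.5, 0, 0.11, 0, 0.01]])

```text
t: 18.12
tool_pos: [458.0, -86.9, 52.2]
tcp_rot: [-0.757, -3.049, 0.0]
wrist_force: [-2.9, -2.3, 1.3]
opening: 11.4
```

Call:
send_rows(motion=[[0.5, 0, 0.06, 0, 0.005], [0.5, 0, 0.11, 0, 0.01]])

```text
t: 18.38
tool_pos: [458.5, -85.9, 52.2]
tcp_rot: [-0.772, -3.045, -0.0]
wrist_force: [-2.5, -2.9, 1.0]
opening: 11.7
```

```bash
python3 st.py
```

```text
t 18.38 pos [458.5 -85.9  52.2] psi 151.53 phi -17.42 Ftool [ 0.8 -3.7 -1. ] tq [-0.62  0.43  0.07] C [ 557.22 -139.46] op 11.7 q6 -1.26
```

Call:
send_rows(motion=[[0.5, 0, 0.06, 0, 0.005], [0.5, 0, 0.11, 0, 0.01]])

```text
t: 18.62
tool_pos: [459.0, -85.0, 52.2]
tcp_rot: [-0.788, -3.041, 0.0]
wrist_force: [-3.6, -2.7, 1.1]
opening: 11.8
```

Call:
send_rows(motion=[[0.5, 0, 0.06, 0, 0.005], [0.5, 0, 0.11, 0, 0.01]])

```text
t: 18.88
tool_pos: [459.6, -84.0, 52.2]
tcp_rot: [-0.803, -3.037, -0.0]
wrist_force: [-2.3, -2.8, 2.5]
opening: 11.3
```

```bash
python3 st.py
```

```text
t 18.88 pos [459.6 -84.   52.2] psi 150.39 phi -18.56 Ftool [ 0.6 -3.5 -2.5] tq [-0.63  0.4   0.14] C [ 557.21 -139.52] op 11.3 q6 -1.24
```

Call:
send_rows(motion=[[0.5, 0, 0.06, 0, 0.005], [0.5, 0, 0.11, 0, 0.01]])

```text
t: 19.12
tool_pos: [460.1, -83.1, 52.3]
tcp_rot: [-0.818, -3.033, 0.0]
wrist_force: [-2.7, -2.1, 2.1]
opening: 11.7
```

```bash
python3 st.py
```

```text
t 19.12 pos [460.1 -83.1  52.3] psi 149.82 phi -19.13 Ftool [ 1.2 -3.2 -2.1] tq [-0.57  0.41  0.14] C [ 557.2  -139.52] op 11.7 q6 -1.23
```

Call:
send_rows(motion=[[0.5, 0, 0.06, 0, 0.005], [0.5, 0, 0.11, 0, 0.01]])

```text
t: 19.38
tool_pos: [460.7, -82.1, 52.3]
tcp_rot: [-0.833, -3.029, 0.0]
wrist_force: [-3.1, -2.3, 0.6]
opening: 11.4
```

```bash
python3 st.py
```

```text
t 19.38 pos [460.7 -82.1  52.3] psi 149.24 phi -19.71 Ftool [ 1.5 -3.6 -0.6] tq [-0.57  0.46  0.15] C [ 557.17 -139.54] op 11.4 q6 -1.21
```

Call:
send_rows(motion=[[0.5, 0, 0.06, 0, 0.005], [0.5, 0, 0.11, 0, 0.01]])

```text
t: 19.62
tool_pos: [461.2, -81.2, 52.2]
tcp_rot: [-0.848, -3.025, 0.0]
wrist_force: [-2.8, -1.8, 2.0]
opening: 11.2
```

Call:
send_rows(motion=[[0.5, 0, 0.06, 0, 0.005], [0.5, 0, 0.11, 0, 0.01]])

```text
t: 19.88
tool_pos: [461.9, -80.2, 52.3]
tcp_rot: [0.863, 3.021, 0.0]
wrist_force: [-3.4, -1.8, 1.6]
opening: 11.8
```

Call:
send_rows(motion=[[0.5, 0, 0.06, 0, 0.005], [0.5, 0, 0.11, 0, 0.01]])

```text
t: 20.12
tool_pos: [462.4, -79.3, 52.2]
tcp_rot: [-0.878, -3.016, 0.0]
wrist_force: [-3.0, -2.8, 0.8]
opening: 11.8
```

```bash
python3 st.py
```

```text
t 20.12 pos [462.4 -79.3  52.2] psi 147.52 phi -21.43 Ftool [ 1.  -3.9 -0.8] tq [-0.47  0.39  0.1 ] C [ 557.1  -139.59] op 11.8 q6 -1.18
```

Call:
send_rows(motion=[[0.5, 0, 0.06, 0, 0.005], [0.5, 0, 0.11, 0, 0.01]])

```text
t: 20.38
tool_pos: [462.9, -78.5, 52.2]
tcp_rot: [-0.893, -3.012, 0.0]
wrist_force: [-3.0, -3.8, 2.1]
opening: 11.6
```

Call:
send_rows(motion=[[0.5, 0, 0.06, 0, 0.005], [0.5, 0, 0.11, 0, 0.01]])

```text
t: 20.62
tool_pos: [463.4, -77.7, 52.2]
tcp_rot: [-0.908, -3.007, 0.001]
wrist_force: [-3.8, -5.4, 1.7]
opening: 11.6
```

Call:
send_rows(motion=[[0.5, 0, 0.06, 0, 0.005], [0.5, 0, 0.11, 0, 0.01]])

```text
t: 20.88
tool_pos: [463.9, -77.0, 52.2]
tcp_rot: [-0.922, -3.003, 0.001]
wrist_force: [-4.4, -5.8, 1.3]
opening: 11.7
```

```bash
python3 st.py
```

```text
t 20.88 pos [463.9 -77.   52.2] psi 145.85 phi -23.1 Ftool [ 0.3 -7.3 -1.3] tq [-1.19  0.54  0.31] C [ 556.8  -140.01] op 11.7 q6 -1.14
```

Call:
send_rows(motion=[[0.5, 0, 0.06, 0, 0.005], [0.5, 0, 0.1, 0, 0.005]])

```text
t: 21.12
tool_pos: [464.3, -76.3, 52.2]
tcp_rot: [-0.929, -3.0, 0.002]
wrist_force: [-4.5, -9.5, 1.4]
opening: 11.9
```

```bash
python3 st.py
```

```text
t 21.12 pos [464.3 -76.3  52.2] psi 145.58 phi -23.37 Ftool [ -1.6 -10.4  -1.4] tq [-1.68  0.78  0.2 ] C [ 556.94 -139.78] op 11.9 q6 -1.13
```

Call:
send_rows(motion=[[0.5, -0.03, -0.7, 0, -0.06], [0.5, -0.08, -1.36, 0, -0.115], [0.5, -0.08, -1.36, 0, -0.115]])

```text
t: 21.5
tool_pos: [458.3, -87.3, 52.4]
tcp_rot: [0.759, 3.048, 0.001]
wrist_force: [-0.0, 0.6, 0.0]
opening: 11.2
```

```bash
python3 st.py
```

```text
t 21.5 pos [458.3 -87.3  52.4] psi 152.04 phi -16.91 Ftool [ 0.3  0.5 -0. ] tq [ 0.15 -0.02  0.07] C [ 557.49 -139.95] op 11.2 q6 -1.28
```

Call:
send_rows(motion=[[0.5, 0, 0, -0.8, 0], [0.5, 0, 0, -2.2, 0], [0.5, 0, 0, -4, 0], [0.5, 0, 0, -5.5, 0]])

```text
t: 22.0
tool_pos: [458.1, -87.4, 108.8]
tcp_rot: [0.757, 3.048, 0.0]
wrist_force: [-0.2, 1.1, -2.3]
opening: 11.6
```

```bash
python3 st.py
```

```text
t 22.0 pos [458.1 -87.4 108.8] psi 152.1 phi -16.85 Ftool [0.7 0.9 2.3] tq [0.01 0.04 0.03] C [ 557.4 -139.9] op 11.6 q6 -1.28
```

Call:
send_rows(motion=[[0.5, 3, 3.2, 0, 0], [0.5, 6.8, 7.1, 0, 0], [0.5, 10.5, 11, 0, 0], [0.5, 13.5, 14, 0, 0], [0.5, 13.5, 14, 0, 0]])

```text
t: 22.62
tool_pos: [403.2, 101.6, 108.0]
tcp_rot: [0.751, 3.05, 0.001]
wrist_force: [0.3, 0.3, -1.6]
opening: 11.6
```

```bash
python3 st.py
python3 - <<'E'
from nutfit import *
for n in("top","side"):
    s=bot.snapshot(n); np.savez(n+"7.npz",**s); save(s,n+"7.png",(200,150,400,300),4)
    if n=="top": print(np.round(fitnut(s,556.3,-138.3),4)[:3].tolist())
    else: print(np.round(fitnut(s,557.9,-139.6),4)[:3].tolist())
E
```

```text
t 22.62 pos [403.2 101.6 108. ] psi 152.33 phi -16.62 Ftool [-0.1  0.4  1.6] tq [0.02 0.04 0.01] C [502.7   49.42] op 11.6 q6 -0.85
[[0.0028, 556.144, -138.3826, 35.7822], [0.0028, 556.1647, -138.4155, 35.5852], [0.0028, 556.1431, -138.4139, 35.6494]]
[[0.0057, 558.011, -139.6631, 34.7586], [0.0057, 557.9223, -139.5232, 34.5726], [0.0058, 557.7555, -139.4932, 35.6624]]
```

View pics/top7.png

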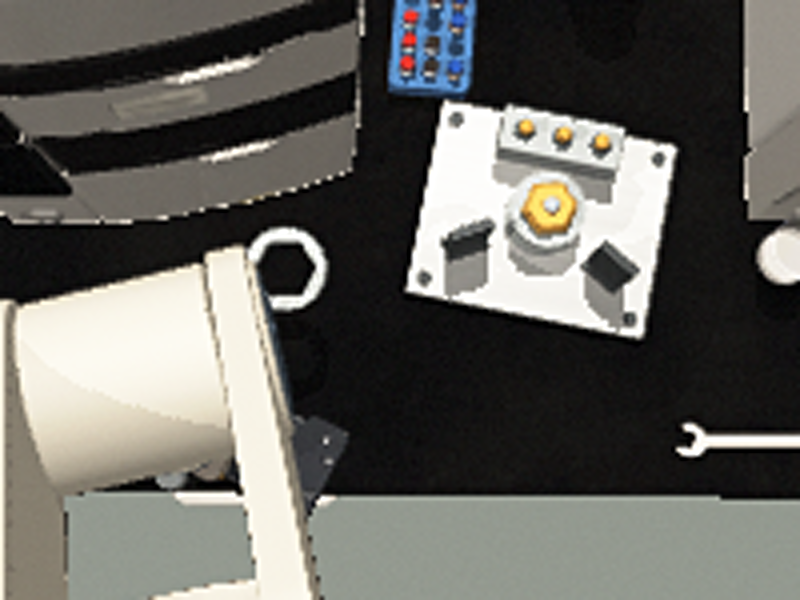

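Run:
```python
from h import *
s=dict(np.load("top0.npz")); W=world(s)
for c in(230,250,280,300): 
    col=W[240:300,c]; i=np.where(abs(col[:,2])<15)[0]; print(c,col[i[-1]].round(1))
```

```text
230 [351.2 173.9   1.2]
250 [351.7 114.6   0.7]
280 [349.4  25.7  -7.3]
300 [350.  -33.8  -1.8]
```

Call:
send_rows(motion=[[0.5, -0.1, 2.2, 0, 0.15], [0.5, -0.2, 4.4, 2, 0.3], [0.5, -0.2, 4.4, 5, 0.44], [0.5, -0.2, 4.4, 8, 0.44], [0.5, -0.2, 4.4, 9.5, 0.44]])

```text
t: 23.35
tool_pos: [426.1, 136.2, 11.2]
tcp_rot: [-1.405, -2.809, 0.002]
wrist_force: [0.5, -0.3, -1.7]
opening: 11.8
```

```bash
python3 st.py
```

```text
t 23.35 pos [426.1 136.2  11.2] psi 126.83 phi -42.12 Ftool [-0.5  0.2  1.7] tq [ 0.06 -0.02 -0.02] C [493.39  46.31] op 11.8 q6 -0.34
```

Call:
send_rows(motion=[[0.5, 0, 0, 0.4, 0], [0.5, 0, 0, 0.7, 0], [0.5, 0, 0, 0.8, 0], [0.5, 0, 0, 0.8, 0]])

```text
t: 23.85
tool_pos: [426.5, 137.5, 4.8]
tcp_rot: [1.403, 2.81, 0.001]
wrist_force: [-0.7, -0.8, -1.4]
opening: 11.8
```

```bash
python3 st.py
```

```text
t 23.85 pos [426.5 137.5   4.8] psi 126.92 phi -42.03 Ftool [-0.2 -1.   1.4] tq [0.05 0.03 0.04] C [494.01  47.76] op 11.8 q6 -0.34
```

Call:
send_rows(motion=[[0.5, 0, 0, 0.1, 0], [0.5, 0, 0, 0.2, 0], [0.5, 0, 0, 0.24, 0], [0.5, 0, 0, 0.24, 0]])

```text
t: 24.35
tool_pos: [426.4, 137.6, 2.7]
tcp_rot: [1.404, 2.81, 0.001]
wrist_force: [-4.1, -0.9, 16.3]
opening: 11.6
```

```bash
python3 st.py
```

```text
t 24.35 pos [426.4 137.6   2.7] psi 126.92 phi -42.03 Ftool [  1.7  -3.8 -16.3] tq [-0.21  0.72  0.02] C [493.84  47.78] op 11.6 q6 -0.34
```

Call:
send_rows(motion=[[0.5, 0, 0, -0.06, 0], [2.5, 0, 0, -0.06, 0], [2.5, 0, 0, -0.06, 0], [3.5, 0, 0, -0.06, 0], [3.5, 0, 0, -0.06, 0]], newtons=10)

```text
t: 24.98
tool_pos: [426.1, 137.4, 2.4]
tcp_rot: [-1.404, -2.81, 0.0]
wrist_force: [0.3, -0.7, 0.2]
opening: 35.1
```

Call:
send_rows(motion=[[4, 0, 0, 0, 0], [4, 0, 0, -2, 0], [4, 0, 0, -6, 0], [4, 0, 0, -11, 0], [4, 0, 0, -15, 0]])

```text
t: 25.6
tool_pos: [426.3, 137.5, 154.3]
tcp_rot: [1.404, 2.81, 0.001]
wrist_force: [0.6, -0.4, 0.3]
opening: 40.2
```

Call:
send_rows(motion=[[4, 4, -4, -3, 0], [4, 6, -8, -5, 0], [4, 6, -8, -5, 0]])

```text
t: 25.98
tool_pos: [324.3, 137.1, 203.6]
tcp_rot: [1.402, 2.81, 0.003]
wrist_force: [0.6, 1.0, 0.1]
opening: 39.5
```

```bash
python3 st.py
python3 - <<'E'
from nutfit import *
for n in("top","side"):
    s=bot.snapshot(n); np.savez(n+"8.npz",**s); save(s,n+"8.png",(180,110,420,290),3.3)
    try: print(np.round(fitnut(s,556.3,-138.3),4)[:2].tolist())
    except Exception as e: print(e)
E
```

```text
t 25.98 pos [324.3 137.1 203.6] psi 126.97 phi -41.98 Ftool [ 0.4  1.1 -0.1] tq [-0.02  0.08 -0.04] C [391.87  47.39] op 39.5 q6 -0.25
[[0.0027, 556.1379, -138.3808, 35.7753], [0.0027, 556.1394, -138.385, 35.7813]]
[[0.0058, 557.9143, -139.581, 34.6192], [0.0058, 557.855, -139.6859, 36.7881]]
```

View pics/top8.png

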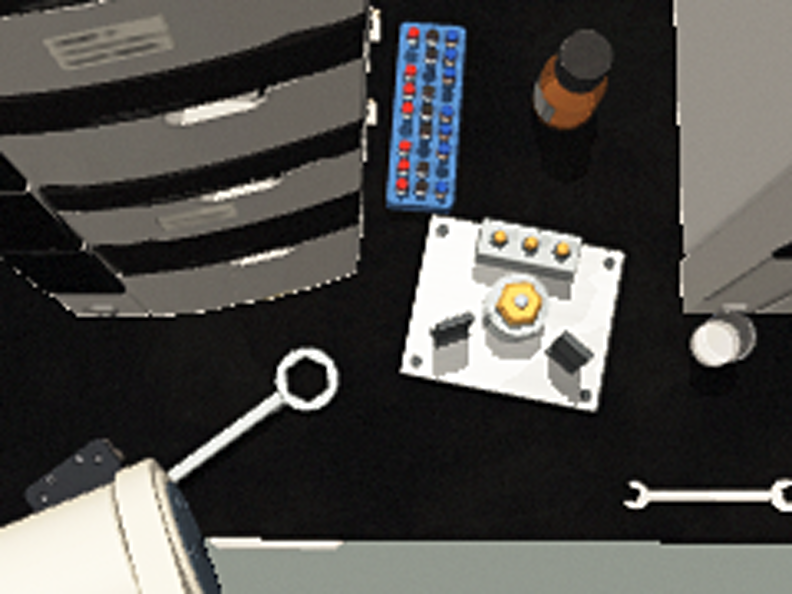

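View pics/side8.png

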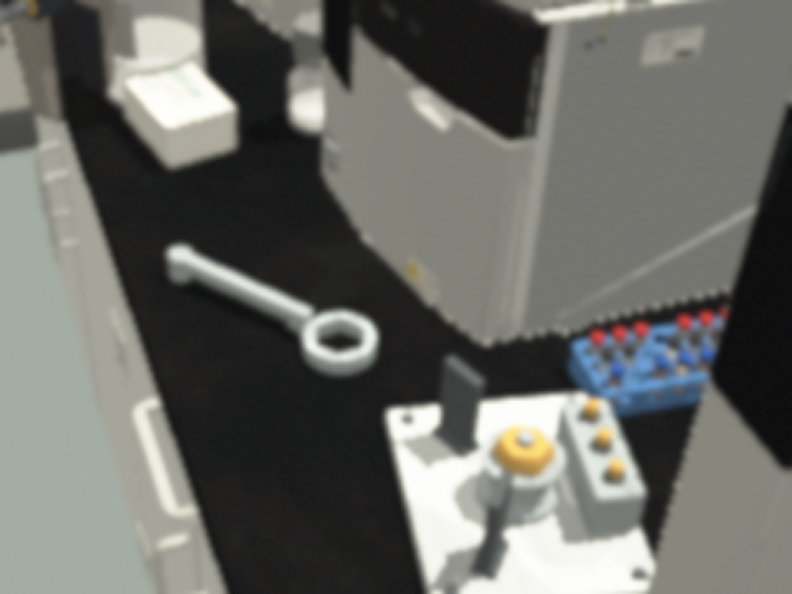

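Call:
send_rows(motion=[[4, 0, 0, 0, 0], [4, 0, 0, 0, 0]])

```text
t: 26.32
tool_pos: [326.6, 137.3, 201.9]
tcp_rot: [-1.404, -2.809, 0.002]
wrist_force: [-0.1, -0.1, -0.3]
opening: 40.0
```

```bash
python3 -c "
from plant import bot
print(bot.get_state()['t'],bot.hand_in())"
```

```text
the job is handed in; nothing more can be done
26.325 None
```

The nut is tightened against its stop, the spanner lies flat on the worktop clear of the block, and the job was handed in at 26.3 s.

- **First stroke:** I seated the spanner and turned it clockwise to 35° past the block's -x, short of the guard, at about 3.5 N on the handle.
- **Reseat:** I lifted the spanner off, swung it back 60° and lowered it to the same seated height as before (TCP 52.4 mm).
- **Second stroke:** I turned in small steps until the handle force rose from about 4 N to 10 N, roughly 1.2–1.4 N m. That was the stop, and it stayed under the 2 N m strain limit.
- **Laying down:** setting it on the worktop briefly pressed with about 16 N. I eased off before opening the fingers, then backed the arm away.

**Last checks:**
- The final top picture puts the nut at about 111.2° (stop 111.7°). The side picture is rougher, about 110–112°.
- The stop came up at about 22–23° past -x, against my estimate of 19°. I put that down to play in the grip and an uncertain free turn. The force rise and the picture both agree the nut is at its stop.
- The spanner shows flat, about 50 mm from the base plate and inside the front edge. The open spanner, beaker and bottle, as far as the final pictures show them, look unmoved; I did not measure them.

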